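# Couple the grinder's dust extraction with a worm-drive band clamp

### The arm

A 6-joint arm with a two-finger parallel gripper is mounted at the origin on the work surface. World frame = base frame: x ahead of the robot, y to its left, z up, the work surface at z = 0. Lengths are in m, angles in rad, forces in N, time in s.
With the tool pointing down it reaches from about 0.35 to 0.975 m from the base axis. Payload 4.9 kg.
Tool frame: the origin (TCP) lies midway between the tips of the shut fingers; the grasp point (between the pads) lies 19 mm behind it (ctrl.tcp_to_grasp is the distance from the TCP to the grasp point, in m); z points along the fingers, y is the line along which they close (so a half turn about z gives the same grasp; the last joint's range is limited). The gripper opens to 85 mm and grips with 20 to 120 N. Pads are 22 mm wide; open, the fingers measure 114 mm over their backs; the gripper's body (76 mm by 85 mm) begins 54 mm behind the grasp point. The pads swing forward as they close: fully open they stand 13 mm farther back than shut.
Start: joints at [-1.359, 0.053, 1.613, -0, 1.476, -0.119], TCP at [0.203, -0.591, 0.231] pointing down, gripper open.
Joint ranges: [-3.01, 3.01], [-1.01, 2.22], [0.06, 2.58], [-1.02, 4.17], [0.09, 2.62], [-3.14, 3.14]. Speed limits (rad/s): [2.57, 2.57, 3.14, 3.14, 3.14, 3.14].

### API

Orientations are given as a rotation vector (axis times angle).
In Python, from station import ctrl, probe_bus, get_image, camera_params gives the robot as it stands (ctrl), with the cameras as plain functions and the readings (probe_bus).
- The arm moves only by the shell command python3 jog.py 'ROWS' [FORCE]. ROWS is rows parted by semicolons, their numbers by spaces, 1 to 20 of them, each of 7 numbers: the finger opening in m, then dx, dy, dz in m, then a rotation vector rx, ry, rz in rad; each row is the pose to reach, as a shift and turn from the pose commanded when the command began, along the tool's axes at that moment; what a row does not reach only later rows make up. A row lasts 1/12 s, in which the tool goes at most 0.0417 m and 0.125 rad, less where a joint would pass 70% of its speed; a pose out of reach is approached as far as the arm can. The fingers move at their own pace and stop on an object; FORCE is the grip in N (left out, the last holds). Time passes only in rows, so rows that do not move let the fingers close. It prints the time, the measured TCP pose, the force, the opening and the grip force at its end.
- probe_bus.get_obs(): the state, without advancing time (a new reading comes with each control period).
- get_image(name): name is "side" or "top"; returns the picture (480x640x3 uint8, red, green, blue); there is no depth.
- camera_params(name): a dict with "fx", "fy", "cx", "cy" (pixels), "k1" (the pictures are not rectified: a ray, as slopes to the right and down, at radius r is drawn at 1 + k1 r^2 times it, then the intrinsics apply), "T" (4x4, takes a point from camera to world coordinates). Camera axes: x right, y down, z forward; pixel columns grow to the right and rows downward; lengths in m; the calibration is good to about 2 mm. A picture is of the moment at which its call begins. camera_params takes no time and is no camera call.
- ctrl.finish_job(): hands the job in; it is judged then, once.
The state is a dict: "t": time; "q": joint angles; "dq": joint speeds; "effort": joint torques, N m; "tool_pos": TCP position; "tool_rot": TCP orientation; "contact_force": force on the tool from outside, world axes, zero at the start; "wrist_torque": the same for the moment, N m; "opening": finger opening in m; "grip_force": force on a finger pad.
Only numpy, scipy, OpenCV 4.12 (cv2) and the standard library are available. Lean on these libraries where they do the work, as an engineer would, in place of code of your own. Each camera call takes 0.05 s, during which the arm holds its last target. There are 200 camera calls.

### The job

Put the bench grinder back on the dust extraction: push the slip sleeve fully home on the grinder's barbed stub, and only then slide the band clamp along the cuff until it lies against the bead at the cuff's end, over the barbs. Turn the clamp's red wing screw clockwise until it is snug at its stop, and finally swing the yellow damper lever fully open, in line with the duct. Leave the file, spanner and oil can beside the duct where they lie.

Things in the scene. Friction and masses are not known exactly. Their poses are not given: they have to be found in the camera images.
- stub_shoulder (a point): fixed point on the level duct's axis, 130 mm above the bench, at the shoulder (dark disc, 70 mm across) of the grinder's brass barbed stub. Its y axis runs along the duct away from the grinder (to the robot's left), x across it away from the robot, z up. The stub, 52 mm across, is 46 mm long (y 0 to 46 mm); next come the slip sleeve and the fixed duct, 53 mm across, up to y = 300 mm
- grinder_guard (a point): centre of the green guard of the grinder's near wheel, 170 mm from stub_shoulder on the side away from the duct, 175 mm above the bench; same axes as stub_shoulder. The guard is 178 mm across, 52 mm wide (x); its square spout reaches to 35 mm from the shoulder. Motor and second guard stand behind it (x 45 to 316 mm), up to 265 mm above the bench, the eye shields to 300 mm
- sleeve (a joint): slip sleeve telescoped on the fixed duct: 160 mm long, grey slotted plastic cuff (59 mm across) at the stub end, then bare metal (57 mm across), then the push flange. m, grows as the sleeve slides towards the stub; 0.085 = fully home, cuff end against the shoulder (hard stop). Starts 0 to 0.03. Slides stiffly, about 5 N, and stays where left
- sleeve_flange (a point): centre (on the duct's axis) of the outer face of the sleeve's push flange, a metal disc 80 mm across and 6 mm thick at the sleeve's end away from the stub; it faces y away from the stub. It stands 11 mm above the sleeve and 13 mm above the fixed duct. Sleeve fully home: 160 mm from stub_shoulder
- clamp_band (a joint): steel worm-drive band clamp, 16 mm wide, 67 mm across, round the cuff. m along the cuff, grows towards the stub; 0.076 = against the bead (65 mm across) at the cuff's end (hard stop), its middle then 19 mm from the cuff's end. Starts 0 to 0.03 (middle 95 to 65 mm from the cuff's end). Slides on the cuff at about 3 N, cannot turn round it
- clamp_housing (a point): centre of the clamp's worm housing, a steel box 22 mm along the duct, 19 mm across (x) and 32 mm high, on the band's side away from the robot, 40 mm from the duct's axis and level with it. Its side can be pushed with the fingertips to slide the band
- clamp_screw (a joint): the clamp's screw, upright in the housing, with the red wing key on top. rad, grows as it is turned clockwise seen from above (tightening); the band is snug at the hard stop at 9.0. Starts 5.2 to 6.8. Turns stiffly, 0.1 N m, and stays where left
- wing_key (a point): centre of the red wing key: an upright plate 30 mm wide (along this frame's x), 6 mm thick (its y), 30 mm high (z), turning with the screw about the upright axis through its middle, 41 mm from the duct's axis on the side away from the robot. It spans 32 to 62 mm above the duct's axis, so fingertips can grip and turn it just above the cuff and band (tops 30 and 34 mm above the axis)
- damper (a joint): damper lever on top of the damper section, turning about an upright axis. rad: 0 = closed, lever across the duct pointing away from the robot; grows anticlockwise seen from above; 1.57 = open, in line with the duct and pointing away from the grinder (hard stop). Starts 0 to 0.2. Stiff, 0.15 N m, stays where left
- damper_pivot (a point): fixed point on the lever's upright axis, 345 mm along the duct from stub_shoulder and 60 mm above the duct's axis. Below it the damper section (60 mm across, 69 mm over its beads) spans 300 to 389 mm from stub_shoulder; then the duct, 55 mm across, bends down into the bench at 455 mm
- lever_grip (a point): middle of the lever's yellow grip, 55 mm long, 18 mm wide, 14 mm high, 82 mm out from the pivot axis, 56 mm above the duct's axis; turns with the lever, its x axis points outwards along the lever
- file: flat file with a wooden handle, 300 mm, lying on the bench on the robot side of the duct; origin under its middle, x along it
- spanner: steel spanner, 180 mm, lying on the bench beyond the duct; origin under its middle, x along it
- oil_can: red oil can, 68 mm across, 140 mm to its spout, standing on the bench beyond the clamp; origin under its middle

How it is judged:
On the way, in this order (a step that is already met when the one before it is completed fails the run):
1. the sleeve is fully home on the stub, the clamp not yet over the barbs (value of joint sleeve above 0.081 m and not (value of joint clamp_band above 0.07 m)), for 0.1 s.
2. the band lies at the cuff's end bead, over the barbs, the sleeve still home (value of joint sleeve above 0.081 m and value of joint clamp_band above 0.07 m), for 0.2 s.
3. the wing screw is turned to its stop, with the band in place (all of step 2 and value of joint clamp_screw above 8.7 rad), for 0.2 s.
4. the damper lever is open (all of step 3 and value of joint damper above 1.45 rad), for 0.2 s.
At the end, for the whole second after the job is handed in: sleeve fully home (within 4 mm of the shoulder), band against the cuff's end bead (within 6 mm), wing screw at its stop (within 0.3 rad), damper lever open, in line with the duct (within 0.12 rad), everything at rest (all of step 4 and velocity of joint damper below 0.05 rad/s); the robot touches nothing.
It fails at once if the file, spanner or oil can is shifted by more than 20 mm (distance of any of file, spanner, oil_can from where it was at the start of the episode above 0.02 m).
It also fails if it takes over 67 s, if anything falls off the work surface, if the arm or the gripper's body presses on something with over 40 N, if the wrist force passes 120 N, or if a joint passes its speed limit or range.

## Working session

There is one attempt and no reset: what is moved stays moved. The work goes in short steps, Python scripts to look and compute and a shell command to move; the robot and the scene stay as the last step left them, time stands still between calls to the robot, and variables do not carry over. Pictures are saved under pics/ and viewed, at most 10 in all, crops included, and the job is handed in when it is done.

```bash
ls; mkdir -p pics; python3 - <<'E'
from station import ctrl, probe_bus, get_image, camera_params
import cv2,numpy as np
np.set_printoptions(precision=4,suppress=True)
for n in("side","top"):
    cv2.imwrite(f"pics/{n}0.png",get_image(n)[:,:,::-1]); print(n,camera_params(n))
o=probe_bus.get_obs();print(o, ctrl.tcp_to_grasp)
E
```

```text
jog.py
pics
station.py
side {'fx': 592.192432580248, 'fy': 592.192432580248, 'cx': 326.90894016677026, 'cy': 233.59427809333727, 'k1': -0.12233898607371818, 'T': array([[-0.9357, -0.2512,  0.2477,  0.3224],
       [-0.3522,  0.6265, -0.6953,  0.6189],
       [ 0.0195, -0.7378, -0.6747,  0.7847],
       [ 0.    ,  0.    ,  0.    ,  1.    ]])}
top {'fx': 447.7028434278683, 'fy': 447.7028434278683, 'cx': 313.3690036205304, 'cy': 242.81975907850375, 'k1': 0.0055154988154284155, 'T': array([[ 0.0152, -0.9912,  0.1317,  0.4379],
       [-0.9998, -0.0131,  0.0165, -0.037 ],
       [-0.0146, -0.1319, -0.9912,  1.0787],
       [ 0.    ,  0.    ,  0.    ,  1.    ]])}
{'t': 0.1, 'q': array([-1.359 ,  0.0533,  1.6142, -0.    ,  1.476 , -0.119 ]), 'dq': array([-0.0003, -0.0016, -0.0026, -0.0002,  0.0001,  0.0008]), 'effort': array([  0.0014, -39.4905, -37.1363,  -0.    ,   0.0039,  -0.    ]), 'tool_pos': array([ 0.2029, -0.5905,  0.2302]), 'tool_rot': array([-3.0968, -0.5171,  0.0001]), 'contact_force': array([ 0.0948, -0.8746, -0.3312]), 'wrist_torque': array([ 0.0038, -0.0447, -0.0451]), 'grip_force': 0.0, 'opening': 0.08537979711755214} 0.0187
```

View pics/top0.png

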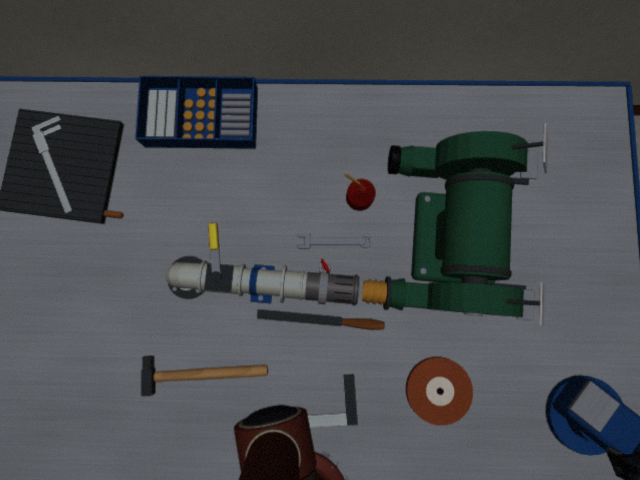

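View pics/side0.png

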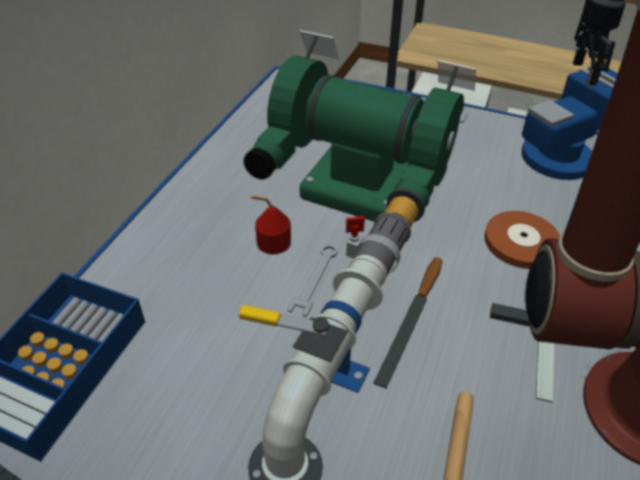

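The top view shows the duct running from the elbow (185,278) to the stub (375,291). The lever grip is at (213,236), the red key at (325,265), the push flange near (283,283) and the band near (324,287). The side view has the key at (355,225), the grip at (260,315) and the flange near (358,285). Next I'll enlarge both views and triangulate.

```bash
cat > h.py <<'E'
from station import ctrl, probe_bus, get_image, camera_params
import cv2,numpy as np
from scipy.spatial.transform import Rotation as R
np.set_printoptions(precision=4,suppress=True)
def ray(n,uv):
    p=camera_params(n);d=np.array([(uv[0]-p['cx'])/p['fx'],(uv[1]-p['cy'])/p['fy']]);x=d.copy()
    for _ in range(8): x=d/(1+p['k1']*(x@x))
    return p['T'][:3,3],p['T'][:3,:3]@np.r_[x,1]
def plane(n,uv,z):
    o,d=ray(n,uv);return o+d*(z-o[2])/d[2]
def tri(a,b):
    o1,d1=ray('top',a);o2,d2=ray('side',b)
    s=np.linalg.lstsq(np.c_[d1,-d2],o2-o1,rcond=None)[0];p,q=o1+s[0]*d1,o2+s[1]*d2
    return (p+q)/2,np.linalg.norm(p-q)
def blobs(img,lo,hi,box=None,amin=15):
    m=cv2.inRange(cv2.cvtColor(img,cv2.COLOR_RGB2HSV),np.array(lo),np.array(hi))
    if box: k=np.zeros_like(m);k[box[1]:box[3],box[0]:box[2]]=255;m&=k
    n,l,s,c=cv2.connectedComponentsWithStats(m);out=[]
    for i in range(1,n):
        if s[i,4]>=amin: out.append((s[i,4],c[i],cv2.minAreaRect(np.argwhere(l==i)[:,::-1].astype(np.float32))))
    return sorted(out,key=lambda r:-r[0])
E
python3 - <<'E'
from h import *
T=cv2.imread('pics/top0.png')[:,:,::-1];S=cv2.imread('pics/side0.png')[:,:,::-1]
b={}
for nm,lo,hi,bt,bs in [('grip',(22,150,120),(33,255,255),(190,210,240,260),(220,290,300,340)),('key',(0,160,80),(8,255,255),(310,250,340,280),(335,205,375,245)),('key2',(172,160,80),(180,255,255),(310,250,340,280),(335,205,375,245)),('brass',(10,120,80),(22,255,255),(355,270,400,310),(380,180,430,235))]:
    x=blobs(T,lo,hi,bt);y=blobs(S,lo,hi,bs)
    print(nm,x[:2],y[:2])
    if x and y: print(tri(x[0][1],y[0][1]))
a=cv2.resize(T[215:325,160:400],None,fx=3.3,fy=3.3,interpolation=cv2.INTER_CUBIC)[:,:,::-1]
cv2.imwrite('pics/tc.png',a)
cv2.imwrite('pics/sc.png',cv2.resize(S[180:390,230:450],None,fx=2.8,fy=2.8,interpolation=cv2.INTER_CUBIC)[:,:,::-1])
E
```

```text
grip [(np.int32(185), array([212.5189, 235.7027]), ((212.5, 235.5), (25.0, 7.0), 90.0))] [(np.int32(418), array([259.3158, 313.7512]), ((259.3390197753906, 313.751220703125), (39.391475677490234, 10.825671195983887), 12.094757080078125))]
(array([0.5683, 0.1816, 0.1883]), np.float64(0.0004805101151574659))
key [(np.int32(35), array([324.4286, 264.9143]), ((324.3999938964844, 265.20001220703125), (13.28156566619873, 3.7947328090667725), 71.56504821777344))] [(np.int32(57), array([356.2105, 218.1404]), ((355.5, 217.99998474121094), (3.644240617752075, 17.11688804626465), 83.6598129272461)), (np.int32(20), array([354.8 , 226.25]), ((355.0, 226.5), (6.0, 3.0), 0.0))]
(array([ 0.5119, -0.0449,  0.1888]), np.float64(0.00041026569540897264))
key2 [] []
brass [(np.int32(466), array([374.3262, 290.7039]), ((374.2759094238281, 290.689697265625), (24.08319091796875, 20.595279693603516), 4.763641834259033))] [(np.int32(523), array([403.0038, 207.2371]), ((402.81707763671875, 206.85366821289062), (28.938562393188477, 22.38572120666504), 24.623563766479492))]
(array([ 0.4622, -0.1493,  0.1456]), np.float64(0.002978789801762613))
```

View pics/tc.png

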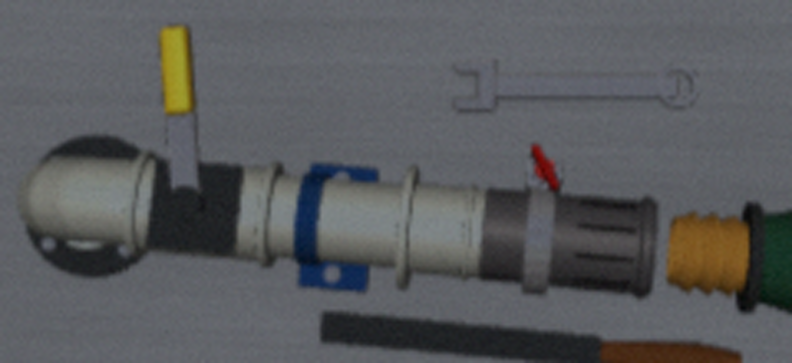

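View pics/sc.png

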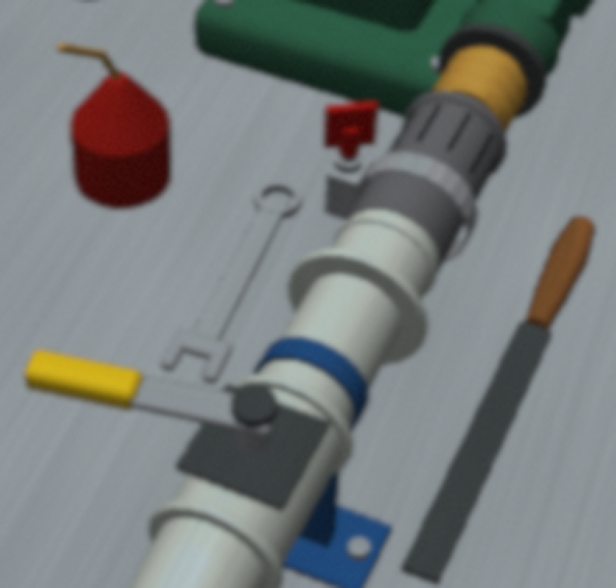

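```bash
python3 - <<'E'
from h import *
f=lambda x,y:(160+x/3.3,215+y/3.3)
g=lambda x,y:(230+x/2.8,180+y/2.8)
P={k:plane('top',f(*v),.13) for k,v in dict(sh=(748,257),cuffend=(646,247),flange=(408,227),band=(539,239),b1=(269,214),b2=(144,201)).items()}
X=np.array(list(P.values()));c=X[:,:2].mean(0)
d=np.linalg.svd(X[:,:2]-c)[2][0];d*=np.sign(d[1])
print('dir',d,'yaw',np.degrees(np.arctan2(-d[0],d[1])))
n=np.array([d[1],-d[0]])
for k,v in P.items(): print(k,v,'s',(v-P['sh'])[:2]@d,'off',(v[:2]-c)@n)
print('heights: flange top',tri(f(411,168),g(330,250)))
print('keytop',tri(f(543,164),g(352,104)), 'pivot',tri(f(190,196),g(254,400)))
grip=np.array([.5683,.1816]);
for k,p in dict(grip=grip,key=np.array([.5119,-.0449])).items(): print(k,(p-P['sh'][:2])@d,(p-c)@n)
E
```

```text
dir [0.0761 0.9971] yaw -4.366168757093262
sh [ 0.4599 -0.1768  0.13  ] s 0.0 off 0.00017697886682608617
cuffend [ 0.4653 -0.1119  0.13  ] s 0.06508672342066171 off 0.0005906144002060656
flange [0.4758 0.0404 0.13  ] s 0.21774583960134838 off -0.0005376724022870332
band [ 0.4694 -0.0436  0.13  ] s 0.1335052738320981 off -0.0005472663415182534
b1 [0.4828 0.1299 0.13  ] s 0.30757024563147434 off -0.00034851353971869395
b2 [0.49   0.2108 0.13  ] s 0.3888061946153944 off 0.0006658590164923825
heights: flange top (array([0.5039, 0.0355, 0.1583]), np.float64(0.015291659134418609))
keytop (array([ 0.5125, -0.045 ,  0.1905]), np.float64(0.00022815073882126566)) pivot (array([0.4893, 0.1674, 0.1897]), np.float64(0.0016962800646446157))
grip 0.36562247132963055 0.08095891759969674
key 0.1354860535950446 0.0419661075920536
```

```bash
cat >> h.py <<'E'
SH=np.array([.4600,-.1768]);D=np.array([.0761,.9971]);N=np.array([.9971,-.0761]);AZ=np.arctan2(D[1],D[0])
def sn(p): return (p[:2]-SH)@D,(p[:2]-SH)@N,p[2]
def goal(s,n,z,xaz=0.):
    """shift/turn in tool axes to duct coords; xaz: azimuth of tool x from the duct's y axis"""
    o=probe_bus.get_obs();C=R.from_rotvec(o['tool_rot']);w=np.r_[SH+s*D+n*N,z]
    a=AZ+xaz;x=np.array([np.cos(a),np.sin(a),0]);zz=np.array([0,0,-1.])
    G=R.from_matrix(np.c_[x,np.cross(zz,x),zz])
    print('to',(s,n,z),w,'rows:',C.inv().apply(w-o['tool_pos']),(C.inv()*G).as_rotvec(),'len',np.linalg.norm(w-o['tool_pos']))
def st():
    o=probe_bus.get_obs();C=R.from_rotvec(o['tool_rot']).as_matrix()
    print('t',o['t'],'sn',np.array(sn(o['tool_pos'])),'xaz',np.arctan2(C[1,0],C[0,0])-AZ,'q',o['q'],'F',o['contact_force'],'op',o['opening'])
E
python3 -c "
from h import *
st();goal(.245,0,.30);goal(.245,0,.16)"
```

```text
t 0.1 sn [-0.4321 -0.2249  0.2302] xaz -1.163747269595449 q [-1.359   0.0533  1.6142 -0.      1.476  -0.119 ] F [ 0.0948 -0.8746 -0.3312] op 0.08537979711755214
to (0.245, 0, 0.3) [0.4786 0.0675 0.3   ] rows: [ 0.4746 -0.5329 -0.0687] [-0.0016 -0.0013 -1.1637] len 0.716869980893478
to (0.245, 0, 0.16) [0.4786 0.0675 0.16  ] rows: [ 0.4745 -0.5326  0.0713] [-0.0016 -0.0013 -1.1637] len 0.7169000498418263
```

```bash
python3 jog.py '0 0 0 -0.04 0 0 0;0 0 0 -0.08 0 0 0;0 0 0 -0.12 0 0 0;0 0.4745 -0.533 -0.12 0 0 -1.1637;0 0.4745 -0.533 -0.12 0 0 -1.1637;0 0.4745 -0.533 -0.12 0 0 -1.1637;0 0.4745 -0.533 -0.12 0 0 -1.1637;0 0.4745 -0.533 -0.12 0 0 -1.1637;0 0.4745 -0.533 -0.12 0 0 -1.1637;0 0.4745 -0.533 -0.12 0 0 -1.1637;0 0.4745 -0.533 -0.12 0 0 -1.1637;0 0.4745 -0.533 -0.12 0 0 -1.1637;0 0.4745 -0.533 -0.12 0 0 -1.1637;0 0.4745 -0.533 -0.12 0 0 -1.1637;0 0.4745 -0.533 -0.12 0 0 -1.1637;0 0.4745 -0.533 -0.12 0 0 -1.1637;0 0.4745 -0.533 -0.12 0 0 -1.1637;0 0.4745 -0.533 -0.12 0 0 -1.1637;0 0.4745 -0.533 -0.12 0 0 -1.1637;0 0.4745 -0.533 -0.12 0 0 -1.1637' 60; python3 -c "
from h import *
st();goal(.245,0,.25)"
```

```text
t: 1.77
tool_pos: [0.4767, 0.0645, 0.351]
tool_rot: [2.304, 2.136, -0.0]
contact_force: [0.7, -0.4, 0.4]
opening: 0.0001
grip_force: 0.0
t 1.7667 sn [ 0.2419 -0.0017  0.351 ] xaz 0.0003766834435443567 q [-0.0202 -0.3395  1.7702 -0.0002  1.7109  0.0556] F [ 0.6961 -0.4333  0.3528] op 0.00011357020996457906
to (0.245, 0, 0.25) [0.4786 0.0675 0.25  ] rows: [0.0031 0.0017 0.101 ] [-0.      0.0002  0.0004] len 0.10101905827617597
```

```bash
python3 jog.py '0 0 0 0.04 0 0 0;0 0 0 0.08 0 0 0;0 0 0 0.12 0 0 0;0 0 0 0.16 0 0 0;0 0 0 0.18 0 0 0;0 0 0 0.188 0 0 0;0 0 0 0.188 0 0 0;0 0 0 0.188 0 0 0'; python3 - <<'E'
from h import *
st();S=get_image('side');cv2.imwrite('pics/s1.png',cv2.resize(S[170:370,270:470],None,fx=3,fy=3,interpolation=cv2.INTER_CUBIC)[:,:,::-1])
E
```

```text
t: 2.43
tool_pos: [0.4772, 0.0622, 0.1643]
tool_rot: [2.304, 2.135, 0.001]
contact_force: [0.5, -0.6, 0.4]
opening: -0.0
grip_force: 0.0
t 2.4333 sn [ 0.2396 -0.0011  0.1643] xaz -0.00018794400967281355 q [-0.0252 -0.2523  2.0095  0.      1.3833  0.0512] F [ 0.4826 -0.6442  0.4467] op -7.199102020546512e-06
```

View pics/s1.png

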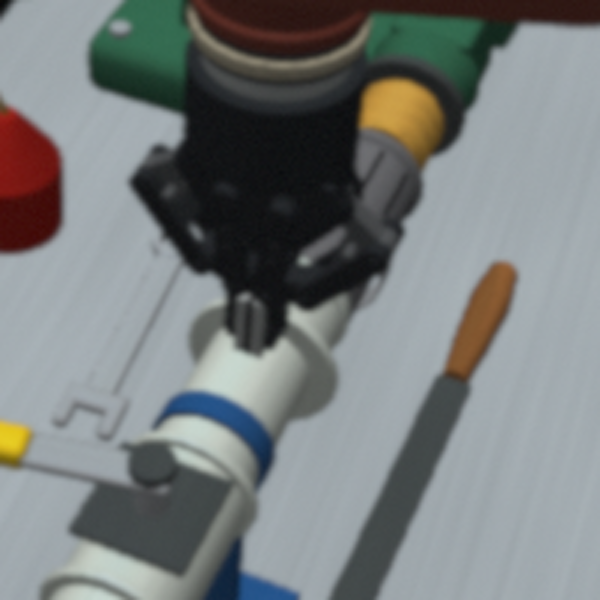

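The shut fingertips (crop 250,325) stand over the duct, just on the elbow side of the push flange (265,350). I'll lower them 3 mm and push.

```bash
python3 jog.py '0 0 0 0.003 0 0 0;0 0 0 0.003 0 0 0;0 -0.01 0 0.003 0 0 0;0 -0.02 0 0.003 0 0 0;0 -0.03 0 0.003 0 0 0;0 -0.04 0 0.003 0 0 0;0 -0.048 0 0.003 0 0 0;0 -0.054 0 0.003 0 0 0;0 -0.058 0 0.003 0 0 0;0 -0.060 0 0.003 0 0 0;0 -0.060 0 0.003 0 0 0' ; python3 -c "
from h import *
st()"; python3 jog.py '0 -0.003 0 0 0 0 0;0 -0.006 0 0 0 0 0;0 -0.008 0 0 0 0 0;0 -0.008 0 0 0 0 0'; python3 -c "
from h import *
st()"
```

```text
t: 3.4
tool_pos: [0.4729, 0.002, 0.1616]
tool_rot: [2.304, 2.133, 0.004]
contact_force: [2.2, 3.6, 2.5]
opening: -0.0
grip_force: 1.6
t 3.4 sn [ 0.1793 -0.0007  0.1616] xaz -0.0008826823969503295 q [-0.154  -0.2737  2.0314  0.0012  1.381  -0.0772] F [2.2216 3.6124 2.5499] op -1.9000035709139537e-06
t: 3.73
tool_pos: [0.4725, -0.0025, 0.1616]
tool_rot: [-2.301, -2.132, -0.013]
contact_force: [2.4, 14.6, 4.6]
opening: 0.0004
grip_force: 7.6
t 3.7333 sn [ 0.1748 -0.0008  0.1616] xaz 6.347481521529197e-05 q [-0.1685 -0.275   2.0326  0.0095  1.3821 -0.0941] F [ 2.4312 14.6327  4.5663] op 0.00037586702687895116
```

```bash
python3 jog.py '0 -0.003 0 0 0 0 0;0 -0.004 0 0 0 0 0;0 -0.004 0 0 0 0 0'; python3 -c "
from h import *
st()"; python3 jog.py '0 0.01 0 0 0 0 0;0 0.02 0 0 0 0 0;0 0.02 0 -0.04 0 0 0;0 0.02 0 -0.08 0 0 0;0 0.05 0 -0.12 0 0 0;0.07 0.09 0 -0.12 0 0 0;0.07 0.13 0 -0.12 0 0 0;0.07 0.17 0 -0.12 0 0 0;0.07 0.17 0 -0.12 0 0 0;0.07 0.17 0 -0.12 0 0 0'; python3 - <<'E'
from h import *
st()
for n in('top','side'):cv2.imwrite(f'pics/{n}2.png',get_image(n)[:,:,::-1])
T=cv2.imread('pics/top2.png');S=cv2.imread('pics/side2.png')
a=cv2.resize(T[225:325,230:400],(600,353),interpolation=cv2.INTER_CUBIC)
b=cv2.resize(S[170:320,330:450],(200,250),interpolation=cv2.INTER_CUBIC)
c=np.zeros((353,800,3),np.uint8);c[:,:600]=a;c[:250,600:]=b;cv2.imwrite('pics/c2.png',c)
E
```

```text
t: 3.98
tool_pos: [0.4725, -0.0026, 0.1617]
tool_rot: [-2.296, -2.129, -0.024]
contact_force: [3.9, 27.2, 5.1]
opening: 0.0001
grip_force: 14.2
t 3.9833 sn [ 0.1746 -0.0008  0.1617] xaz 0.0010196539355378231 q [-0.1743 -0.2758  2.0331  0.0188  1.3831 -0.1026] F [ 3.9099 27.1715  5.0745] op 7.246352601027459e-05
t: 4.82
tool_pos: [0.4836, 0.1613, 0.2798]
tool_rot: [2.3, 2.139, -0.003]
contact_force: [0.5, -0.4, 0.4]
opening: 0.0606
grip_force: 0.0
t 4.8167 sn [ 0.3389 -0.0022  0.2798] xaz 0.003623085019879513 q [ 0.1768 -0.2504  1.8148 -0.0017  1.5785  0.2493] F [ 0.4845 -0.3764  0.3915] op 0.060624391865404234
```

View pics/c2.png

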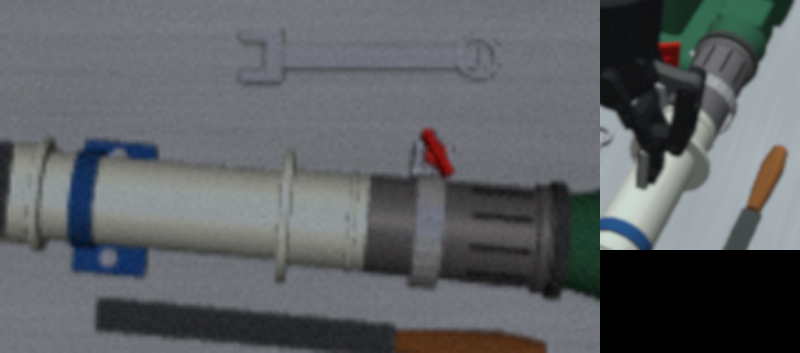

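The crop shows the sleeve home: the cuff bead meets the dark shoulder disc at crop (553,240), with no brass showing. The band is at (428,225) and the red key at (437,152). I'll locate the band and the key's angle.

```bash
python3 - <<'E'
from h import *
T=cv2.imread('pics/top2.png')[:,:,::-1]
print('band',sn(plane('top',(351.2,288.7),.13)))
b=blobs(T,(0,150,70),(8,255,255),(340,255,375,285),10)
for a,c,r in b[:2]:
    print(a,c,r,sn(plane('top',c,.190)))
    bx=cv2.boxPoints(r);e=[plane('top',(bx[i]+bx[j])/2,.19) for i,j in((0,1),(1,2),(2,3),(3,0))];
    for p,q in((0,2),(1,3)): v=e[p]-e[q];print(np.linalg.norm(v),'az rel duct',np.arctan2(v[1],v[0])-AZ)
st();goal(.1,0,.28);goal(.1,0,.124)
E
```

```text
band (np.float64(0.07480616649983052), np.float64(0.0018620222193195617), np.float64(0.13))
41 [353.0244 267.878 ] ((352.6000671386719, 268.2000427246094), (13.416406631469727, 4.472135543823242), 63.43495178222656) (np.float64(0.07847764461810859), np.float64(0.04101791446846646), np.float64(0.18999999999999995))
0.026542215308058732 az rel duct -1.0263328122085635
0.008908761621263573 az rel duct -2.5887706382068965
t 4.9167 sn [ 0.337  -0.0018  0.2798] xaz -0.000229853831887894 q [ 0.1727 -0.2515  1.8158 -0.0014  1.5785  0.2491] F [ 0.0597 -0.4029 -0.5467] op 0.06997442995920575
to (0.1, 0, 0.28) [ 0.4676 -0.0771  0.28  ] rows: [-0.237   0.0018  0.0002] [-0.0008  0.0017 -0.0002] len 0.23698702700456895
to (0.1, 0, 0.124) [ 0.4676 -0.0771  0.124 ] rows: [-0.2367  0.002   0.1562] [-0.0008  0.0017 -0.0002] len 0.28360826782348963
```

```bash
python3 jog.py '0.07 -0.04 0.002 0 0 0 0;0.07 -0.08 0.002 0 0 0 0;0.07 -0.12 0.002 0 0 0 0;0.07 -0.16 0.002 0 0 0 0;0.07 -0.2 0.002 0 0 0 0;0.07 -0.222 0.002 0 0 0 0;0.07 -0.222 0.002 0.03 0 0 0;0.07 -0.222 0.002 0.06 0 0 0;0.07 -0.222 0.002 0.09 0 0 0;0.07 -0.222 0.002 0.12 0 0 0;0.07 -0.222 0.002 0.14 0 0 0;0.07 -0.222 0.002 0.155 0 0 0;0.07 -0.222 0.002 0.155 0 0 0;0.07 -0.222 0.002 0.155 0 0 0' ; python3 - <<'E'
from h import *
st()
S=get_image('side');T=get_image('top')
a=cv2.resize(T[205:325,290:430],(420,360),interpolation=cv2.INTER_CUBIC)
b=cv2.resize(S[170:290,320:440],(360,360),interpolation=cv2.INTER_CUBIC)
cv2.imwrite('pics/c3.png',np.hstack([a,b])[:,:,::-1])
E
```

```text
t: 6.08
tool_pos: [0.4681, -0.0626, 0.1246]
tool_rot: [-2.306, -2.131, 0.002]
contact_force: [0.2, -0.7, 0.3]
opening: 0.0701
grip_force: 0.0
t 6.0833 sn [ 0.1145 -0.0006  0.1246] xaz -0.002376304124831252 q [-0.2904 -0.2318  2.0619 -0.0006  1.3136 -0.2117] F [ 0.2336 -0.7171  0.3417] op 0.07014704240546787
```

View pics/c3.png

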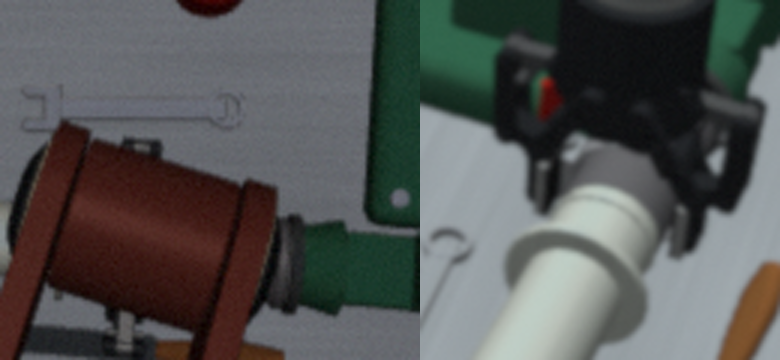

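The fingers straddle the cuff (right crop, tips at 540,185 and 680,230). They sit between the flange and the clamp housing and nothing is touching, so I'll push towards the stub.

```bash
python3 jog.py '0.07 -0.008 0 0 0 0 0;0.07 -0.016 0 0 0 0 0;0.07 -0.024 0 0 0 0 0;0.07 -0.024 0 0 0 0 0' ; python3 -c "
from h import *
st()"; python3 jog.py '0.07 -0.01 0 0 0 0 0;0.07 -0.02 0 0 0 0 0;0.07 -0.03 0 0 0 0 0;0.07 -0.036 0 0 0 0 0;0.07 -0.039 0 0 0 0 0;0.07 -0.039 0 0 0 0 0'; python3 -c "
from h import *
st()"
```

```text
t: 6.52
tool_pos: [0.468, -0.087, 0.1265]
tool_rot: [2.305, 2.132, 0.001]
contact_force: [0.3, 0.3, 0.5]
opening: 0.07
grip_force: 0.0
t 6.5167 sn [0.0901 0.0011 0.1265] xaz -0.0015693936504113104 q [-0.3402 -0.2272  2.0547 -0.0002  1.3118 -0.2624] F [0.2623 0.334  0.4685] op 0.07004289623887296
t: 7.02
tool_pos: [0.4642, -0.1255, 0.1252]
tool_rot: [2.306, 2.133, -0.002]
contact_force: [1.6, 0.7, 0.2]
opening: 0.0698
grip_force: 0.0
t 7.0167 sn [0.0515 0.0003 0.1252] xaz -0.0013345854558930448 q [-0.4183 -0.2108  2.0433 -0.0012  1.309  -0.3405] F [1.6495 0.7299 0.2396] op 0.06984612003150095
```

```bash
python3 jog.py '0.07 -0.003 0 0 0 0 0;0.07 -0.006 0 0 0 0 0;0.07 -0.006 0 0 0 0 0' ; python3 -c "
from h import *
st()"; python3 - <<'E'
from h import *
S=get_image('side')
cv2.imwrite('pics/s4.png',S[:,:,::-1])
for a,c,r in blobs(S,(0,150,60),(8,255,255),(335,170,430,260),5): print(a,c,np.array(sn(plane('side',c,.18))))
cv2.imwrite('pics/c4.png',cv2.resize(S[140:280,320:480],(800,700)[:2],interpolation=cv2.INTER_CUBIC)[:600,:,::-1])
E
```

```text
t: 7.27
tool_pos: [0.4637, -0.1305, 0.1249]
tool_rot: [-2.304, -2.135, 0.001]
contact_force: [1.5, 0.4, 0.4]
opening: 0.0699
grip_force: 0.1
t 7.2667 sn [0.0464 0.0002 0.1249] xaz -9.890392107392287e-05 q [-0.4289 -0.2079  2.0414 -0.0003  1.3086 -0.3525] F [1.5212 0.4411 0.3917] op 0.06991686189459836
61 [377.1967 179.6393] [0.0185 0.0518 0.18  ]
```

View pics/c4.png

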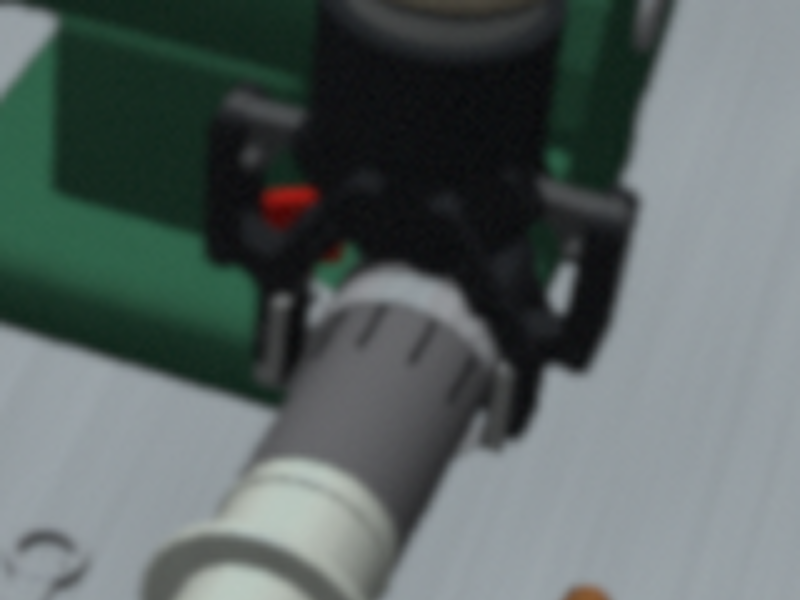

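The band has moved with the fingers, from the cuff's middle to near its end (crop 410,290), and the key is at (290,205). I'll push on to the stop.

```bash
python3 jog.py '0.07 -0.003 0 0 0 0 0;0.07 -0.006 0 0 0 0 0;0.07 -0.008 0 0 0 0 0;0.07 -0.008 0 0 0 0 0' ; python3 -c "
from h import *
st()"; python3 jog.py '0.07 -0.003 0 0 0 0 0;0.07 -0.004 0 0 0 0 0;0.07 -0.004 0 0 0 0 0' ; python3 -c "
from h import *
st()"
```

```text
t: 7.65
tool_pos: [0.4637, -0.1327, 0.125]
tool_rot: [-2.294, -2.132, -0.015]
contact_force: [4.7, 22.9, 4.5]
opening: 0.07
grip_force: 10.5
t 7.65 sn [0.0443 0.0003 0.125 ] xaz 0.0028126916191071327 q [-0.4406 -0.2043  2.0383  0.013   1.3132 -0.3706] F [ 4.7266 22.8889  4.5363] op 0.07001441125657142
t: 7.9
tool_pos: [0.4637, -0.1332, 0.1251]
tool_rot: [-2.288, -2.131, -0.024]
contact_force: [5.6, 35.5, 7.7]
opening: 0.0697
grip_force: 15.4
t 7.9 sn [0.0438 0.0004 0.1251] xaz 0.005123017906002891 q [-0.4455 -0.2026  2.0368  0.0202  1.3158 -0.3796] F [ 5.5516 35.508   7.7207] op 0.06969946712742373
```

Stop reached. I'll retreat, then measure the key.

```bash
python3 jog.py '0.07 0.02 0 0 0 0 0;0.07 0.04 0 0 0 0 0;0.07 0.04 0 -0.04 0 0 0;0.07 0.04 0 -0.08 0 0 0;0.07 0.06 0 -0.12 0 0 0;0.07 0.1 0 -0.15 0 0 0;0.07 0.14 0 -0.15 0 0 0;0.07 0.18 0 -0.15 0 0 0;0.07 0.22 0 -0.15 0 0 0;0.07 0.22 0 -0.15 0 0 0;0.07 0.22 0 -0.15 0 0 0'; python3 - <<'E'
from h import *
st()
T=get_image('top');S=get_image('side')
for n,I,bx in(('top',T,(355,250,400,290)),('side',S,(340,150,420,240))):
  for a,c,r in blobs(I,(0,140,60),(8,255,255),bx,8):
    print(n,a,c,r,np.array(sn(plane(n,c,.19))))
    q=cv2.boxPoints(r);e=[plane(n,(q[i]+q[j])/2,.19) for i,j in((0,1),(1,2),(2,3),(3,0))]
    for p,k in((0,2),(1,3)): v=e[p]-e[k];print('  ',np.linalg.norm(v),np.arctan2(v[1],v[0])-AZ)
a=cv2.resize(T[240:310,330:410],(480,420),interpolation=cv2.INTER_CUBIC)
b=cv2.resize(S[150:290,330:437],(320,420),interpolation=cv2.INTER_CUBIC)
cv2.imwrite('pics/c5.png',np.hstack([a,b])[:,:,::-1])
E
```

```text
t: 8.82
tool_pos: [0.4792, 0.0786, 0.2749]
tool_rot: [2.3, 2.14, -0.003]
contact_force: [0.1, -0.1, -0.6]
opening: 0.07
grip_force: 0.0
t 8.8167 sn [ 0.2561 -0.0003  0.2749] xaz 0.003964730437414632 q [ 0.0099 -0.311   1.8717 -0.0014  1.5822  0.0821] F [ 0.0845 -0.0753 -0.6388] op 0.07000558553486828
top 44 [380.0455 270.3636] ((379.3235168457031, 270.70587158203125), (13.891385078430176, 5.316455841064453), 59.03623962402344) [0.0248 0.0409 0.19  ]
   0.027300935278093887 -0.9549601569114758
   0.010606441670613594 -2.514433443121654
```

View pics/c5.png

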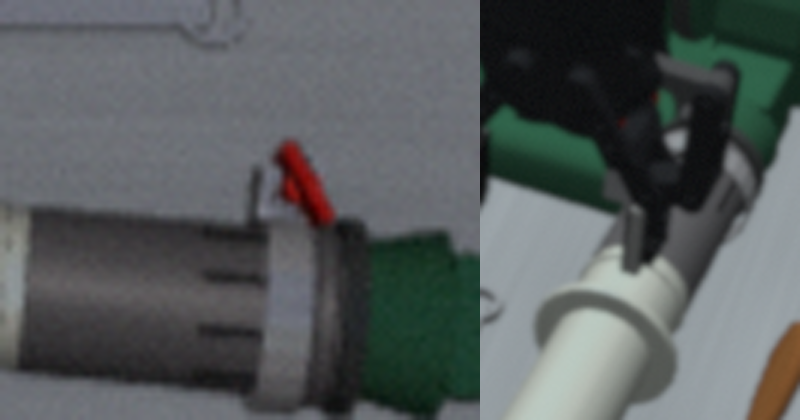

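The top crop shows the band lying against the bead at the cuff's end (300,310). The red key runs from (288,147) to (325,218), about -1.0 rad relative to the duct. I'll approach with the last joint wound back, so that one turn is enough.

```bash
python3 -c "
from h import *
st();goal(.0228,.041,.26,-1.0+np.pi);goal(.0228,.041,.168,-1.0+np.pi)"
```

```text
t 8.9167 sn [0.2539 0.0001 0.2748] xaz -0.0001549285103255027 q [ 0.0053 -0.3114  1.8722 -0.0015  1.582   0.0816] F [ 0.2142  0.2413 -0.0175] op 0.06999039077833161
to (0.0228, 0.041, 0.26) [ 0.5026 -0.1572  0.26  ] rows: [-0.231   0.0409  0.0151] [-0.0024 -0.0003 -2.1417] len 0.23511917314930722
to (0.0228, 0.041, 0.168) [ 0.5026 -0.1572  0.168 ] rows: [-0.2309  0.041   0.1071] [-0.0024 -0.0003 -2.1417] len 0.25780582060023133
```

```bash
python3 jog.py '0.04 -0.231 0.041 0 0 0 -2.1417;0.04 -0.231 0.041 0 0 0 -2.1417;0.04 -0.231 0.041 0 0 0 -2.1417;0.04 -0.231 0.041 0 0 0 -2.1417;0.04 -0.231 0.041 0 0 0 -2.1417;0.04 -0.231 0.041 0 0 0 -2.1417;0.04 -0.231 0.041 0 0 0 -2.1417;0.04 -0.231 0.041 0 0 0 -2.1417;0.04 -0.231 0.041 0 0 0 -2.1417;0.04 -0.231 0.041 0 0 0 -2.1417;0.04 -0.231 0.041 0 0 0 -2.1417;0.04 -0.231 0.041 0 0 0 -2.1417;0.04 -0.231 0.041 0 0 0 -2.1417;0.04 -0.231 0.041 0 0 0 -2.1417;0.04 -0.231 0.041 0 0 0 -2.1417;0.04 -0.231 0.041 0 0 0 -2.1417;0.04 -0.231 0.041 0 0 0 -2.1417;0.04 -0.231 0.041 0 0 0 -2.1417;0.04 -0.231 0.041 0 0 0 -2.1417'; python3 -c "
from h import *
st();goal(.0228,.041,.168,-1.0+np.pi)"
```

```text
t: 10.5
tool_pos: [0.502, -0.1584, 0.2749]
tool_rot: [0.766, -3.046, 0.0]
contact_force: [0.5, -0.4, 1.3]
opening: 0.0399
grip_force: 0.0
t 10.5 sn [0.0215 0.0405 0.2749] xaz -4.143478766691912 q [-0.4466 -0.207   1.7863 -0.0009  1.5632 -2.5101] F [ 0.532  -0.3916  1.3241] op 0.039856329808532855
to (0.0228, 0.041, 0.168) [ 0.5026 -0.1572  0.168 ] rows: [-0.0013  0.0008  0.1069] [ 0.0001 -0.0012 -0.0019] len 0.10694856607288418
```

```bash
python3 jog.py '0.04 -0.001 0.001 0.035 0 0 0;0.04 -0.001 0.001 0.07 0 0 0;0.04 -0.001 0.001 0.095 0 0 0;0.04 -0.001 0.001 0.107 0 0 0;0.04 -0.001 0.001 0.107 0 0 0;0 -0.001 0.001 0.107 0 0 0;0 -0.001 0.001 0.107 0 0 0;0 -0.001 0.001 0.107 0 0 0;0 -0.001 0.001 0.107 0 0 0;0 -0.001 0.001 0.107 0 0 0;0 -0.001 0.001 0.107 0 0 0' 40; python3 -c "
from h import *
st();print(probe_bus.get_obs()['wrist_torque'])"
```

```text
t: 11.42
tool_pos: [0.5052, -0.1561, 0.171]
tool_rot: [-0.768, 3.042, -0.007]
contact_force: [3.1, -3.2, 6.5]
opening: 0.0051
grip_force: 45.0
t 11.4167 sn [0.024  0.0435 0.171 ] xaz -4.141558312583653 q [-0.4402 -0.1381  1.9    -0.0007  1.3736 -2.5055] F [ 3.1109 -3.1645  6.4925] op 0.005058207514727526
[-0.5439 -0.4116  0.0626]
```

```bash
python3 jog.py '0 0 0 0 0 0 0.12;0 0 0 0 0 0 0.24;0 0 0 0 0 0 0.36;0 0 0 0 0 0 0.48;0 0 0 0 0 0 0.6;0 0 0 0 0 0 0.72;0 0 0 0 0 0 0.84;0 0 0 0 0 0 0.96;0 0 0 0 0 0 1.08;0 0 0 0 0 0 1.2;0 0 0 0 0 0 1.3;0 0 0 0 0 0 1.4;0 0 0 0 0 0 1.5;0 0 0 0 0 0 1.6;0 0 0 0 0 0 1.7;0 0 0 0 0 0 1.8;0 0 0 0 0 0 1.9;0 0 0 0 0 0 2;0 0 0 0 0 0 2;0 0 0 0 0 0 2' 40; python3 -c "
from h import *
st();print(probe_bus.get_obs()['wrist_torque'])"
```

```text
t: 13.08
tool_pos: [0.5056, -0.1555, 0.171]
tool_rot: [2.145, 2.288, 0.005]
contact_force: [3.9, -1.2, 5.6]
opening: 0.005
grip_force: 45.0
t 13.0833 sn [0.0247 0.0438 0.171 ] xaz 0.14099157028828024 q [-0.4398 -0.138   1.9     0.0011  1.3735 -0.5048] F [ 3.9473 -1.1769  5.6275] op 0.005015270331459643
[-0.1885 -0.6221 -0.1015]
```

```bash
p(){ python3 -c "
from h import *
o=probe_bus.get_obs();st();print(o['wrist_torque'],o['effort'][5])"; }; python3 jog.py '0 0 0 0 0 0 0.08;0 0 0 0 0 0 0.16;0 0 0 0 0 0 0.24;0 0 0 0 0 0 0.3;0 0 0 0 0 0 0.3'|head -1;p;python3 jog.py '0 0 0 0 0 0 0.08;0 0 0 0 0 0 0.16;0 0 0 0 0 0 0.24;0 0 0 0 0 0 0.3;0 0 0 0 0 0 0.3'|head -1;p;
```

```text
t: 13.5
t 13.5 sn [0.0247 0.044  0.171 ] xaz -0.16047217706647077 q [-0.4397 -0.1379  1.8999  0.0011  1.3731 -0.2033] F [ 5.111  -1.2377  6.8124] op 0.005112072213914755
[-0.1652 -0.732  -0.0628] 0.29959704726934433
t: 13.92
t 13.9167 sn [0.0246 0.044  0.1711] xaz -0.4605147233167417 q [-0.4397 -0.1379  1.8998  0.0011  1.3728  0.0967] F [ 5.3346 -0.3566  6.1543] op 0.005087270753474386
[-0.266  -0.7609 -0.0673] 0.301660755649209
```

```bash
p(){ python3 -c "
from h import *
o=probe_bus.get_obs();st();print(o['wrist_torque'],o['effort'][5])"; }; python3 jog.py '0 0 0 0 0 0 0.08;0 0 0 0 0 0 0.16;0 0 0 0 0 0 0.24;0 0 0 0 0 0 0.3;0 0 0 0 0 0 0.3'|head -1;p;python3 jog.py '0 0 0 0 0 0 0.08;0 0 0 0 0 0 0.16;0 0 0 0 0 0 0.24;0 0 0 0 0 0 0.3;0 0 0 0 0 0 0.3'|head -1;p;python3 jog.py '0 0 0 0 0 0 0.08;0 0 0 0 0 0 0.16;0 0 0 0 0 0 0.2;0 0 0 0 0 0 0.2'|head -1;p;
```

```text
t: 14.33
t 14.3333 sn [0.0246 0.0441 0.171 ] xaz -0.760540039869916 q [-0.4397 -0.1379  1.8998  0.0011  1.3726  0.3968] F [ 6.0889 -1.8829  5.6263] op 0.005103337974179379
[-0.2511 -0.7982 -0.0821] 0.30283874832093716
t: 14.75
t 14.75 sn [0.0245 0.0442 0.1711] xaz -1.0605485467306395 q [-0.4398 -0.1378  1.8997  0.0009  1.3723  0.6968] F [ 5.3921 -2.3714  4.5989] op 0.005129836951245124
[-0.3455 -0.8763 -0.0714] 0.3032016847282648
t: 15.08
t 15.0833 sn [0.0241 0.0442 0.1712] xaz -1.2559671490925057 q [-0.4396 -0.1379  1.8996 -0.0008  1.372   0.8927] F [ 5.4987 -3.251   5.6369] op 0.005105213263060889
[-0.5981 -0.8281  1.301 ] 1.5696987882256508
```

The torque jumped to 1.3 N m, so the screw is at its stop. I'll hold briefly, release and rise.

```bash
python3 jog.py '0 0 0 0 0 0 0;0 0 0 0 0 0 0;0.04 0 0 0 0 0 0;0.04 0 0 0 0 0 0;0.04 0 0 0 0 0 0;0.04 0 0 0 0 0 0;0.04 0 0 -0.04 0 0 0;0.04 0 0 -0.08 0 0 0;0.04 0 0 -0.11 0 0 0;0 0 0 -0.11 0 0 0'; python3 -c "
from h import *
st();goal(.325,.075,.28,0);goal(.325,.075,.176,0)"
```

```text
t: 15.92
tool_pos: [0.506, -0.1562, 0.2865]
tool_rot: [3.114, 0.369, 0.016]
contact_force: [0.2, -0.2, 0.7]
opening: 0.0293
grip_force: 0.0
t 15.9167 sn [0.0241 0.0443 0.2865] xaz -1.2585438655282004 q [-0.44   -0.2126  1.7722  0.0002  1.57    0.8947] F [ 0.1612 -0.2189  0.6555] op 0.02930545382538546
to (0.325, 0.075, 0.28) [0.5595 0.1415 0.28  ] rows: [ 0.1216 -0.277   0.0056] [ 0.0124 -0.0035 -1.2586] len 0.3025737335455071
to (0.325, 0.075, 0.176) [0.5595 0.1415 0.176 ] rows: [ 0.1206 -0.2778  0.1096] [ 0.0124 -0.0035 -1.2586] len 0.3220419541860737
```

```bash
python3 jog.py '0 0.1236 -0.286 0 0.0124 -0.0035 -1.2586;0 0.1236 -0.286 0 0.0124 -0.0035 -1.2586;0 0.1236 -0.286 0 0.0124 -0.0035 -1.2586;0 0.1236 -0.286 0 0.0124 -0.0035 -1.2586;0 0.1236 -0.286 0 0.0124 -0.0035 -1.2586;0 0.1236 -0.286 0 0.0124 -0.0035 -1.2586;0 0.1236 -0.286 0 0.0124 -0.0035 -1.2586;0 0.1236 -0.286 0 0.0124 -0.0035 -1.2586;0 0.1236 -0.286 0 0.0124 -0.0035 -1.2586;0 0.1236 -0.286 0 0.0124 -0.0035 -1.2586;0 0.1236 -0.286 0 0.0124 -0.0035 -1.2586;0 0.1236 -0.286 0 0.0124 -0.0035 -1.2586;0 0.1236 -0.286 0 0.0124 -0.0035 -1.2586'; python3 -c "
from h import *
st();goal(.327,.078,.180,0)
T=get_image('top')
for a,c,r in blobs(T,(0,140,60),(8,255,255),(355,250,400,290),8): print(a,c,np.array(sn(plane('top',c,.19))))"
```

```text
t: 17.0
tool_pos: [0.5564, 0.1517, 0.2778]
tool_rot: [-2.299, -2.124, 0.008]
contact_force: [0.6, -0.3, 0.7]
opening: -0.0001
grip_force: 0.0
t 17.0 sn [0.3349 0.0711 0.2778] xaz -0.0028168131392165563 q [ 0.134  -0.0785  1.6659  0.0065  1.5653  0.2129] F [ 0.6437 -0.3353  0.6741] op -6.839162508169288e-05
to (0.327, 0.078, 0.18) [0.5627 0.1433 0.18  ] rows: [-0.0083  0.0081  0.0977] [-0.0122 -0.004  -0.0028] len 0.09834072884745604
50 [379.8 270.4] [0.0253 0.0408 0.19  ]
```

```bash
python3 jog.py '0 -0.008 0.008 0.03 -0.0122 -0.004 -0.0028;0 -0.008 0.008 0.06 -0.0122 -0.004 -0.0028;0 -0.008 0.008 0.085 -0.0122 -0.004 -0.0028;0 -0.008 0.008 0.0977 -0.0122 -0.004 -0.0028;0 -0.008 0.008 0.0977 -0.0122 -0.004 -0.0028'; python3 -c "
from h import *
st()"
```

```text
t: 17.47
tool_pos: [0.5606, 0.1432, 0.1763]
tool_rot: [-2.3, -2.134, 0.008]
contact_force: [0.2, 0.1, -0.8]
opening: -0.0002
grip_force: 0.0
t 17.4667 sn [0.3267 0.076  0.1763] xaz 0.0014127227075875215 q [ 0.1215 -0.0128  1.7726  0.      1.3882  0.1962] F [ 0.1684  0.0657 -0.8373] op -0.0001582887330027329
```

```bash
python3 jog.py '0 0.01 0.002 -0.002 0 0 0;0 0.02 0.003 -0.002 0 0 0;0 0.028 0.0035 -0.002 0 0 0;0 0.036 0.0035 -0.002 0 0 0;0 0.047 0 -0.002 0 0 0;0 0.058 -0.005 -0.002 0 0 0;0 0.068 -0.012 -0.002 0 0 0;0 0.077 -0.02 -0.002 0 0 0;0 0.084 -0.028 -0.002 0 0 0;0 0.089 -0.0365 -0.002 0 0 0;0 0.093 -0.044 -0.002 0 0 0;0 0.095 -0.05 -0.002 0 0 0;0 0.095 -0.05 -0.002 0 0 0'; python3 -c "
from h import *
st()"; python3 jog.py '0 0 -0.003 0 0 0 0;0 0 -0.006 0 0 0 0;0 0 -0.006 0 0 0 0';python3 -c "
from h import *
st()"
```

```text
t: 18.55
tool_pos: [0.5187, 0.2431, 0.1824]
tool_rot: [-2.3, -2.139, -0.001]
contact_force: [0.1, 0.5, 0.4]
opening: 0.0001
grip_force: 0.0
t 18.55 sn [0.4231 0.0266 0.1824] xaz 0.0038755690677443333 q [ 0.3079 -0.0363  1.7852  0.001   1.3921  0.38  ] F [0.0639 0.4555 0.3769] op 0.00013732436579846238
t: 18.8
tool_pos: [0.5148, 0.2429, 0.1828]
tool_rot: [2.3, 2.137, 0.006]
contact_force: [4.5, 1.0, -0.9]
opening: 0.0002
grip_force: 1.7
t 18.8 sn [0.4227 0.0227 0.1828] xaz 0.002589372386311739 q [ 0.3101 -0.0476  1.7954  0.0001  1.3897  0.3836] F [ 4.5043  1.0432 -0.9078] op 0.0002397657418531455
```

```bash
python3 jog.py '0 0 -0.003 0.003 0 0 0;0 0 -0.006 0.003 0 0 0;0 0 -0.006 0.003 0 0 0';python3 -c "
from h import *
st()"; python3 jog.py '0 0 -0.002 0 0 0 0;0 0 -0.004 0 0 0 0;0 0 -0.004 0 0 0 0';python3 -c "
from h import *
st()"
```

```text
t: 19.05
tool_pos: [0.5141, 0.243, 0.1829]
tool_rot: [2.294, 2.13, 0.023]
contact_force: [17.6, -0.4, -0.6]
opening: 0.0
grip_force: 8.2
t 19.05 sn [0.4227 0.022  0.1829] xaz 0.001823855566808863 q [ 0.3125 -0.058   1.8054 -0.0038  1.3762  0.3876] F [17.5643 -0.3993 -0.5897] op 4.621628818553062e-05
t: 19.3
tool_pos: [0.5136, 0.2431, 0.1832]
tool_rot: [2.291, 2.125, 0.034]
contact_force: [30.6, 0.8, -6.2]
opening: -0.0001
grip_force: 12.5
t 19.3 sn [0.4227 0.0215 0.1832] xaz 0.001113502480738937 q [ 0.3141 -0.065   1.8116 -0.0062  1.3681  0.3903] F [30.5512  0.8181 -6.2442] op -6.528773927905324e-05
```

The lever is at its stop. I'll back off, rise and check everything from above.

```bash
python3 jog.py '0 0 0.02 0 0 0 0;0 0 0.04 0 0 0 0;0 0 0.05 -0.04 0 0 0;0 0 0.05 -0.08 0 0 0;0 0.04 0.05 -0.12 0 0 0;0 0.08 0.06 -0.12 0 0 0;0 0.12 0.06 -0.12 0 0 0;0 0.16 0.06 -0.12 0 0 0;0 0.16 0.06 -0.12 0 0 0;0 0.16 0.06 -0.12 0 0 0'; python3 - <<'E'
from h import *
st();T=get_image('top')
for a,c,r in blobs(T,(22,130,90),(33,255,255),(150,220,260,310),10):
    p=np.array(sn(plane('top',c,.188)));print('grip',c,p,'angle',np.arctan2(p[0]-.345,p[1]))
a=cv2.resize(T[200:340,150:410],(780,420),interpolation=cv2.INTER_CUBIC);cv2.imwrite('pics/c6.png',a[:,:,::-1])
E
```

```text
t: 20.13
tool_pos: [0.5745, 0.4008, 0.2979]
tool_rot: [-2.297, -2.142, 0.003]
contact_force: [-0.0, -0.1, 1.0]
opening: -0.0
grip_force: 0.0
t 20.1333 sn [0.5846 0.0703 0.2979] xaz 0.0061084878393786735 q [0.5028 0.2003 1.3423 0.0004 1.6012 0.5729] F [-0.0285 -0.0907  0.9645] op -4.7399720116615404e-05
grip [174.5938 272.7321] [ 0.4322 -0.0006  0.188 ] angle 1.577126413258453
```

View pics/c6.png

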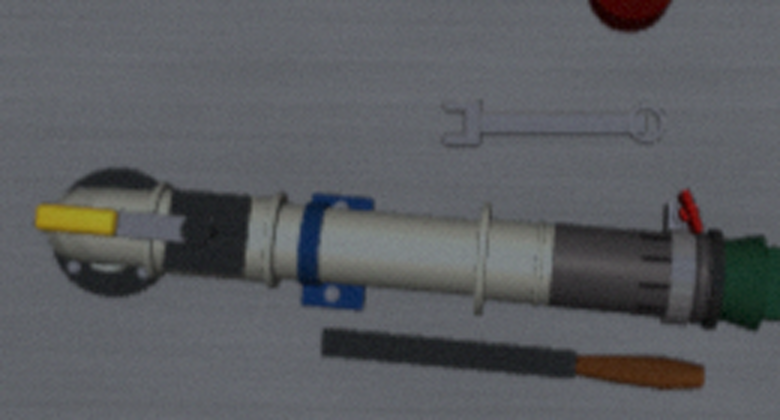

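The final view shows the lever in line with the duct (75,218), the sleeve home, the band against the bead (682,278) and the key at its stop angle. The file, spanner and oil can haven't moved visibly.

```bash
python3 -c "
from station import ctrl, probe_bus, get_image, camera_params
print(ctrl.finish_job())"
```

```text
the job is handed in; nothing more can be done
None
```

I handed in the job at about 20 s of the 67 s allowed: sleeve home, band at the bead, wing screw at its stop and damper lever open; no verdict came back, and the file, spanner and oil can showed no visible shift.

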